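# Bolt the battery case and draw out its pull handle

## Robot

A 7-joint arm with a two-finger parallel gripper is mounted at the origin on the work surface. World frame = base frame: x ahead of the robot, y to its left, z up, the work surface at z = 0. Lengths are in mm, angles in rad, forces in N, time in s.
With the tool pointing down it reaches from about 425 to 950 mm from the base axis. Payload 16.7 kg.
Tool frame: the origin (TCP) lies on the centre line of the jaws, within the pads' length; the fingertips stand ahead of it and the grasp point (between the pads) lies 11 mm behind it (manip.finger_overhang is the z of the fingertips in the tool frame, in mm); z points along the fingers, y is the direction in which the jaws open and shut (so a half turn about z gives the same grasp; the last joint's range is limited). The gripper opens to 94 mm and grips with 3 to 60 N. Pads are 16 mm wide; open, the fingers measure 119 mm over their backs; the gripper's body (75 mm by 177 mm) begins 78 mm behind the grasp point.
Start: joints at [1.077, 0.426, 0.074, 1.606, -0.034, 1.111, -0.067], TCP at [228.123, -635.244, 213.467] pointing down, gripper open.
Joint ranges: [-2.85, 2.85], [-0.5, 2.14], [-1.23, 1.37], [0.21, 2.46], [-1.02, 4.16], [0.16, 2.05], [-2.73, 2.73]. Speed limits (rad/s): [1.89, 1.89, 2.39, 2.39, 3.01, 3.01, 3.01].

## Interface

Orientations are given as a 3x3 rotation matrix whose columns are the frame's x, y, z axes.
In Python, from plant import monitor, viewer, manip gives the robot as it stands.
- The arm moves only by the tool arm_command, never from a script. Its argument "steps" is a list of rows, each a list of 7 numbers: the turn, a rotation vector about the world's x, y, z normalised to -1 to 1, where 1 is 4 degrees, then the shift along the world's x, y, z normalised to -1 to 1, where 1 is 0.025 m, then the opening, from 0 (shut) to 1 (fully open). A call has 1 to 10 rows; each row shifts and turns the pose as measured when the row begins; what a row does not reach is not made up. A row lasts 1/12 s, in which the tool goes at most 41.7 mm and 7.16 degrees, less where a joint would pass 70% of its speed; a pose out of reach is approached as far as the arm can. A call with a number of a shift or a turn outside -1 to 1 is refused whole. A call with a gripper value outside its range is refused whole. The fingers move at their own pace and stop on an object; "newtons" is the grip in N (left out, the last holds). Time passes only in rows, so rows that do not move let the fingers close. It gives the time, the measured TCP pose, the force and the opening at its end, in the units of the state.
- monitor.observe(): the state, without advancing time (a new reading comes with each control period).
- viewer.camera(name): name is "scene" or "side" or "wrist"; returns a dict with "color" (480x640x3 uint8, blue, green, red), "depth" (480x640 float32, mm along the optical axis (not along the pixel's ray), 0 where there is no reading), "camera_matrix" (3x3 intrinsics, pixels), "origin" and "attitude" of the camera in the world. Camera axes: x right, y down, z forward; pixel columns grow to the right and rows downward; lengths in mm; the calibration is good to about 2 mm. A picture is of the moment at which its call begins.
- manip.hand_in(): hands the job in, once; it reports no verdict.
The state is a dict: "clock": time; "joints": joint angles; "qd": joint speeds; "tau": joint torques, N m; "ee_pos": TCP position; "tcp_rot": TCP orientation; "wrist_force": force on the tool from outside, world axes, zero at the start; "ft_torque": the same for the moment, N m; "grip_width": opening from 0.0 (shut) to 1.0 (fully open).
Only numpy, scipy, OpenCV 4.12 (cv2) and the standard library are available. Lean on these libraries where they do the work, as an engineer would, in place of code of your own. Each camera call takes 0.05 s, during which the arm holds its last target. There are 200 camera calls.

## Task

The wheeled battery case lying on the bench is loaded and about to be taken away. First slide the red-knobbed bolt on its lid fully home into its keeper, with the pull handle still pushed in; then squeeze the red button in the grip, draw the telescoping handle out past its first stop all the way to the second, and finish there still gripping the handle at full length, the bolt still home. Leave everything else on the bench and on the lid as it lies.

Things in the scene. Friction and masses are not known exactly. Their poses are not given: they have to be found in the camera images.
- case: Grey wheeled battery transport case lying flat, lid up: 300 mm wide (its x) x 420 mm long (its y) x 115 mm tall, lid panel top at 116.5 mm. It does not move on the bench. Origin: centre of its underside, on the bench. Its -y end wall (y = -210 mm) carries the pull handle, its -x long side is the front with the bolt's keeper, wheels stick out 42 mm at the +y end; z is up. Yaw of this frame gives the directions of bolt and handle.
- bolt_knob (a point): Point on the axis of the bolt's upright red knob, where to grip it: the knob is a cylinder 20 mm across, from 20 to 50 mm above the lid panel, and this point lies 38 mm above the lid panel (12 mm below the knob's top). It moves with the bolt. The steel guide blocks and rod under the knob reach up to 17 mm above the lid; the keeper on the front rim to 20 mm.
- bolt (a joint): Travel of the slide bolt along the case's -x direction (towards the front rim), in m: 0 fully drawn back (open), 0.050 fully home at its end stop, the rod through the keeper. It stays where it is left; sliding it takes about 3 N.
- grip: Black grip bar of the telescoping pull handle, lying level along the case's x: 150 mm long, 24 mm thick along the case's y, 26 mm tall. Origin at the bar's centre, 78 mm above the bench, in the middle of the case's width; axes as the case's. Pushed in, there are 50 mm of free space between the bar and the case's end wall, and the bar hangs from two 12 mm tubes, one 55 mm either side of the middle.
- button_face (a point): Centre of the outer face of the red release button, which is 60 mm long (along the bar) and 16 mm tall, in the middle of the grip's outer (-y) side; released it stands 6 mm proud of the bar, so bar and button measure 30 mm together (25 mm with the button in).
- release_button (a joint): Press of the release button in m: 0 out, 0.005 fully in. It is pressed towards the case (+y) and springs out when let go; fully in takes about 7 N, and below about 0.004 the latch stays locked. Closing two fingers on the middle of the grip, one on the button and one on the inner side of the bar, presses it.
- pull_handle (a joint): How far the handle is drawn out along the case's -y direction, in m: 0 pushed in, 0.100 first stop, 0.200 second stop (a hard end stop, full length). With the button out a spring latch locks it at 0, at 0.100 and at 0.200, and clicks in when it passes one of them; with the button held in it slides freely with about 4 N. It does not spring back.
- cell_a: Bystander: blue battery cell standing upright, 27 x 148 x 92 mm, origin at the centre of its underside.
- cell_b: Bystander: a second cell like it, 27 x 148 x 92 mm, origin at the centre of its underside.
- tester: Bystander: orange hand tester lying flat, 120 x 80 x 48 mm, origin at the centre of its underside.
- screwdriver: Bystander: red-handled screwdriver lying on the bench, 200 mm long along its x, 26 mm tall, origin mid-length at bench height.
- spanner: Bystander: steel spanner lying flat on the bench, 170 mm long along its x, 20 mm tall, origin mid-length at bench height; it can lie under the path of the handle.
- nut_jar: Bystander: clear jar of terminal nuts with a blue cap, 60 mm across, 75 mm tall, origin at the centre of its underside.
- busbar: Bystander: loose aluminium busbar lying on the case's lid, 22 x 75 x 4 mm, origin at the centre of its underside.

How it is judged (in metres and radians):
On the way, in this order (a step that is already met when the one before it is completed fails the run):
1. the bolt is slid home into its keeper while the handle is still pushed in (value of joint bolt above 0.046 m and value of joint pull_handle below 0.01 m), for 0.2 s.
2. the release button is squeezed in by the fingers, the handle still pushed in (value of joint release_button above 0.0035 m and value of joint pull_handle below 0.03 m and contact force between the fingers and grip above 2 N), for 0.1 s.
3. the handle is drawn out to its second stop, in the fingers' grip (value of joint pull_handle above 0.194 m and contact force between the fingers and grip above 3 N), for 0.2 s.
At the end, for the whole second after the job is handed in: The handle stands still at its second stop (within 6 mm of full length), still gripped by the fingers (more than 3 N on the grip, the grasp point within 80 mm of the bar's centre), the bolt is home (within 4 mm of its end stop), and no bystander lies more than 30 mm from where it lay (all of step 3 and velocity of joint pull_handle between -0.01 and 0.01 m/s and distance between the grasp point and grip below 0.08 m and value of joint bolt above 0.046 m and not (distance of cell_a from where it was at the start of the episode above 0.03 m) and not (distance of cell_b from where it was at the start of the episode above 0.03 m) and not (distance of tester from where it was at the start of the episode above 0.03 m) and not (distance of screwdriver from where it was at the start of the episode above 0.03 m) and not (distance of spanner from where it was at the start of the episode above 0.03 m) and not (distance of nut_jar from where it was at the start of the episode above 0.03 m) and not (distance of busbar from where it was at the start of the episode above 0.03 m)); the arm keeps its last pose, push and grip.
It fails at once if the handle is drawn out more than 20 mm while the bolt is not home (value of joint pull_handle above 0.02 m and value of joint bolt below 0.044 m).
It fails at once if something else on the bench or lid is pushed more than 30 mm from its place (distance of any of cell_a, cell_b, tester, screwdriver, spanner, nut_jar, busbar from where it was at the start of the episode above 0.03 m).
It fails at once if a battery cell is tipped (angle between any of cell_a, cell_b's own z axis and vertical above 0.5 rad).
It also fails if it takes over 58 s, if anything falls off the work surface, if the arm or the gripper's body presses on something with over 40 N, if the wrist force passes 120 N, or if a joint passes its speed limit or range.

## Working session

There is one attempt and no reset: what is moved stays moved. The work goes in short steps, Python scripts to look and compute and a tool call to move; the robot and the scene stay as the last step left them, time stands still between calls to the robot, and variables do not carry over. Pictures are saved under pics/ and viewed, about 8 in all and at most 12, crops included, and the job is handed in when it is done.

Besides the shell and the picture viewer there is one more tool, called after ">>>" by a JSON object that holds its "method" and its "body". arm_command: Moves the arm, as the interface text tells. Its arguments: {"type":"object","properties":{"steps":{"type":"array","items":{"type":"array","items":{"type":"number"}}},"newtons":{"type":"number"}},"required":["steps"]}

```bash
ls; mkdir -p pics
cat > h.py <<'E'
import numpy as np, cv2
from plant import monitor, viewer, manip
def snap(n,f):
    c=viewer.camera(n); cv2.imwrite(f'pics/{f}.png',c['color']); np.savez(f'pics/{f}.npz',**c); return c
def cloud(c):
    K=np.array(c['camera_matrix']);d=c['depth'];v,u=np.mgrid[:480,:640]
    p=np.stack([(u-K[0,2])/K[0,0]*d,(v-K[1,2])/K[1,1]*d,d],-1)
    w=p@np.array(c['attitude']).T+np.array(c['origin']); w[d<=0]=np.nan
    return w
E
python3 - <<'E'
from h import *
s=monitor.observe();print(s);print(manip.finger_overhang)
for n in ['scene','side','wrist']:
    c=snap(n,n+'0');print(n,c['origin'],c['attitude'],c['camera_matrix'])
a=cv2.imread('pics/scene0.png')
E
```

```text
pics
{'clock': 0.0, 'joints': array([ 1.07651098,  0.42677317,  0.07382375,  1.60660773, -0.03410412,
        1.11078693, -0.06710368]), 'qd': array([ 5.11505837e-04,  7.85382478e-04, -3.00626093e-04, -1.89858081e-03,
       -3.73282548e-04,  4.58767076e-04,  7.08984164e-05]), 'tau': array([ 1.84905613e-03, -9.35802913e+01,  3.66742149e+00, -4.54191113e+01,
       -4.89478908e-02,  2.01835617e-02,  1.57966201e-04]), 'ee_pos': array([ 227.98939573, -634.87406681,  212.74701031]), 'tcp_rot': array([[ 9.41152220e-01,  3.37982579e-01, -5.24719979e-04],
       [ 3.37982976e-01, -9.41151449e-01,  1.20743925e-03],
       [-8.57475374e-05, -1.31373055e-03, -9.99999133e-01]]), 'wrist_force': array([ 0.12355567, -0.71028875,  0.67228042]), 'ft_torque': array([0.04725201, 0.03868167, 0.03294088]), 'grip_width': 1.0010662528866539}
8.0
scene [1270.09288865   66.85510918 1198.51620933] [[-0.11551575  0.83854107 -0.53245186]
 [ 0.99330215  0.09893992 -0.05968024]
 [ 0.00263641 -0.53577958 -0.84435377]] [[488.72171284   0.         328.27678321]
 [  0.         488.72171284 245.03048557]
 [  0.           0.           1.        ]]
side [538.55887826 937.22392292 839.23880762] [[-0.99929712 -0.01362885  0.03492162]
 [-0.03605049  0.60478858 -0.7955697 ]
 [-0.0102775  -0.79626945 -0.60485481]] [[517.11677885   0.         320.38517344]
 [  0.         517.11677885 243.7480959 ]
 [  0.           0.           1.        ]]
wrist [ 289.89123007 -614.05991768  384.31631374] [[ 0.33827186 -0.91590274 -0.2160887 ]
 [-0.94104652 -0.32969485 -0.07571496]
 [-0.00189579  0.22896176 -0.97343357]] [[362.99903712   0.         323.77713473]
 [  0.         362.99903712 238.56799428]
 [  0.           0.           1.        ]]
```

View pics/scene0.png

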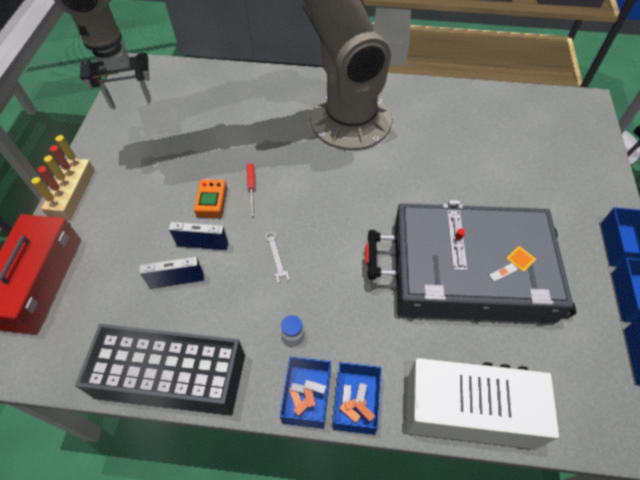

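View pics/side0.png

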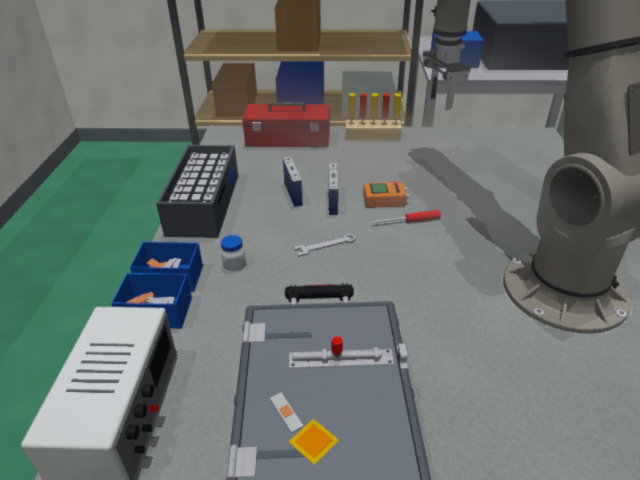

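The scene view shows the case with its handle towards -y: grip at about (373,255), red knob at (460,233), keeper at (453,205). The spanner lies at (277,257), under the handle's path. The side view agrees, with the knob at (337,345) and the grip at (319,292). Next I measure these points.

Run:
```python
from h import *
for n in ['scene','side']:
    c=dict(np.load(f'pics/{n}0.npz')); w=cloud(c); 
    hsv=cv2.cvtColor(c['color'],cv2.COLOR_BGR2HSV)
    red=((hsv[...,0]<8)|(hsv[...,0]>172))&(hsv[...,1]>150)&(hsv[...,2]>70)
    box={'scene':(slice(215,250),slice(445,475)),'side':(slice(325,365),slice(320,355))}[n]
    m=np.zeros_like(red);m[box]=red[box]
    P=w[m];top=P[P[:,2]>np.nanmax(P[:,2])-4]
    print(n,'knob n',len(P),'mean',np.nanmean(P,0).round(1),'min',np.nanmin(P,0).round(1),'max',np.nanmax(P,0).round(1),'top',top.mean(0).round(1),len(top))
    # lid top
    ok=(w[...,2]>111)&(w[...,2]<121)&(w[...,1]>0)&(w[...,1]<650)&(w[...,0]>300)&(w[...,0]<850)
    nl,lab,st,_=cv2.connectedComponentsWithStats(ok.astype(np.uint8)); i=1+st[1:,4].argmax()
    L=w[lab==i]; r=cv2.minAreaRect(L[:,:2].astype(np.float32)); print('lid',r,np.median(L[:,2]),len(L))
    # grip: dark, z 70..95, y below lid
    lo=L[:,1].min(); g=(w[...,2]>70)&(w[...,2]<100)&(w[...,1]<lo-35)&(w[...,1]>lo-110)&(abs(w[...,0]-np.median(L[:,0]))<140)
    G=w[g]; print('grip',len(G),np.median(G[:,2]),G.min(0).round(),G.max(0).round(),cv2.minAreaRect(G[G[:,2]>84][:,:2].astype(np.float32)))
    gr=g&red; 
    if gr.sum(): print('button',gr.sum(),w[gr].mean(0).round(1),w[gr].min(0).round(1),w[gr].max(0).round(1))
    sp=w[250:285,265:292] if n=='scene' else w[230:258,293:358]
    sp=sp[(sp[...,2]>6)]; print('spanner',len(sp),sp.min(0).round(),sp.max(0).round())
```

```text
scene knob n 61 mean [542.6 322.9 162.3] min [530.8 315.9 146.4] max [551.  332.5 171.2] top [541.3 324.3 168.5] 24
lid ((560.001220703125, 386.1591491699219), (304.2030029296875, 419.84759521484375), 4.014264106750488) 117.45721683110514 13909
grip 570 90.15165742438285 [507.  89.  72.] [655. 132.  99.] ((580.8238525390625, 110.18013000488281), (148.61744689941406, 41.64146041870117), 0.6704235076904297)
button 38 [583.1  92.6  86.1] [554.2  89.3  81.2] [611.6  96.2  90.7]
spanner 186 [ 555. -192.    6.] [ 658. -112.   14.]
side knob n 165 mean [539.4 330.1 157.9] min [530.1 318.  137.8] max [547.5 336.  169.9] top [539.7 326.8 167.1] 49
lid ((561.4762573242188, 365.78997802734375), (297.02459716796875, 377.39080810546875), 4.006536483764648) 116.44249743208752 29538
grip 932 87.93748029026716 [506.  89.  70.] [653. 133.  94.] ((579.1463012695312, 111.55479431152344), (146.9121551513672, 42.98391342163086), 0.1795971840620041)
spanner 207 [ 497. -201.    6.] [ 656. -111.   12.]
```

Run:
```python
from h import *
a=cv2.imread('pics/scene0.png')[185:325,355:585]; b=cv2.imread('pics/side0.png')[270:480,220:440]
a=cv2.resize(a,(640,390),interpolation=3);cv2.imwrite('pics/crop1.png',a)
```

```text
(no output)
```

View pics/crop1.png

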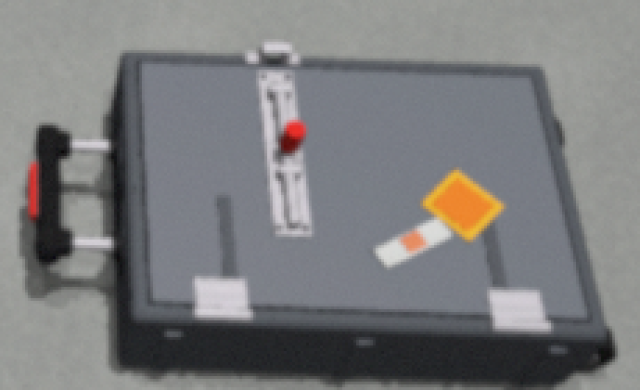

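The yaw is 4.0° in both views. The knob is near (540, 325.5) with its top at about 167, which fits the stated 166.5. The crop shows nothing near the bolt's path: the white and orange busbar is at about (410,240) in the crop, well clear. Now I move over towards the case.

>>> {"method": "arm_command", "body": {"steps": [[0,0,-0.4,1,1,0.4,1],[0,0,-0.4,1,1,0.4,1],[0,0,-0.4,1,1,0.4,1],[0,0,-0.4,1,1,0.4,1],[0,0,-0.4,1,1,0,1],[0,0,-0.4,1,1,0,1],[0,0,-0.4,1,1,0,1],[0,0,-0.4,1,1,0,1],[0,0,-0.4,1,1,0,1],[0,0,-0.4,1,1,0,1]]}}

```text
clock: 0.98
ee_pos: [477.0, -377.7, 252.3]
tcp_rot: [[0.999, 0.038, -0.005], [0.038, -0.999, 0.003], [-0.004, -0.004, -1.0]]
wrist_force: [-0.2, -0.5, 0.2]
grip_width: 0.998
```

>>> {"method": "arm_command", "body": {"steps": [[0,0,0,0.3,1,0,1],[0,0,0,0.3,1,0,1],[0,0,0,0.3,1,0,1],[0,0,0,0.3,1,0,1],[0,0,0,0.3,1,0,1],[0,0,0,0.3,1,0,1],[0,0,0,0.3,1,0,1],[0,0,0,0.3,1,0,1],[0,0,0,0.3,1,0,1],[0,0,0,0.3,1,0,1]]}}

```text
clock: 1.82
ee_pos: [557.1, -111.9, 250.2]
tcp_rot: [[0.999, 0.041, -0.007], [0.041, -0.999, 0.005], [-0.007, -0.005, -1.0]]
wrist_force: [0.8, -0.2, -0.3]
grip_width: 1.002
```

>>> {"method": "arm_command", "body": {"steps": [[0,0,0.41,0,1,0.3,1],[0,0,0,0,1,0.3,1],[0,0,0,0,1,0.3,1],[0,0,0,0,1,0.3,1],[0,0,0,0,1,0.3,1],[0,0,0,0,1,0,1],[0,0,0,0,1,0,1],[0,0,0,0,1,0,1],[0,0,0,0,1,0,1],[0,0,0,0,0,0,1]]}}

```text
clock: 2.65
ee_pos: [554.8, 130.2, 288.0]
tcp_rot: [[0.997, 0.076, -0.01], [0.076, -0.997, 0.007], [-0.009, -0.007, -1.0]]
wrist_force: [-1.0, 0.8, -0.5]
grip_width: 1.002
```

Run:
```python
from h import *
c=snap('wrist','wrist1'); w=cloud(c)
print(monitor.observe()['ee_pos'])
z=w[...,2];m=np.isfinite(z)
C=np.array([560,386.2]);a=np.radians(4);R=np.array([[np.cos(a),-np.sin(a)],[np.sin(a),np.cos(a)]])
L=(w[...,:2]-C)@R
hsv=cv2.cvtColor(c['color'],cv2.COLOR_BGR2HSV)
red=((hsv[...,0]<8)|(hsv[...,0]>172))&(hsv[...,1]>150)&(hsv[...,2]>70)
bar=m&(z>82)&(z<100)&(L[...,1]<-230)&(L[...,1]>-310)&(abs(L[...,0])<100)
for x0 in (-70,-30,-10,10,30,70):
    s=bar&(abs(L[...,0]-x0)<6); 
    if s.sum(): print('bar x',x0,L[s][:,1].min().round(1),L[s][:,1].max().round(1),np.median(z[s]).round(1),s.sum())
if bar.any(): print('bar ext',L[bar].min(0),L[bar].max(0))
lid=m&(z>108)&(z<125)
for x0 in (-100,-50,0,50,100):
    s=lid&(abs(L[...,0]-x0)<6); 
    if s.sum(): print('lid x',x0,L[s][:,1].min().round(1),np.median(z[s]).round(1))
s=lid&(abs(L[...,1]+150)<60); print('lid xext',L[s][:,0].min(),L[s][:,0].max())
b=red&m&(z<100)&(z>60); 
if b.any(): print('button',b.sum(),L[b].min(0),L[b].max(0),L[b].mean(0))
k=red&m&(z>130); 
if k.any(): print('knob',k.sum(),w[k].min(0),w[k].max(0),w[k].mean(0))
```

```text
[555.01614053 127.82831173 287.8878112 ]
bar x -70 -292.6 -259.3 89.5 146
bar x -30 -298.9 -269.4 90.2 283
bar x -10 -298.4 -269.1 89.9 335
bar x 10 -298.9 -268.8 89.8 357
bar x 30 -297.9 -269.4 90.0 319
bar x 70 -292.8 -259.1 89.0 276
bar ext [ -73.67283481 -298.93382034] [  75.52970638 -230.1263398 ]
lid x -100 -211.0 116.9
lid x -50 -211.1 116.9
lid x 0 -210.5 116.9
lid x 50 -210.7 116.9
lid x 100 -210.9 116.7
lid xext -148.0004368366841 150.06617801495483
button 291 [ -28.38149861 -298.93382034] [  30.25448861 -291.62432415] [   0.92470407 -295.68795553]
knob 773 [531.002019   312.89618291 137.88427088] [549.54446361 331.96124494 168.74483971] [541.26723644 319.3121377  159.97178659]
```

View pics/wrist1.png

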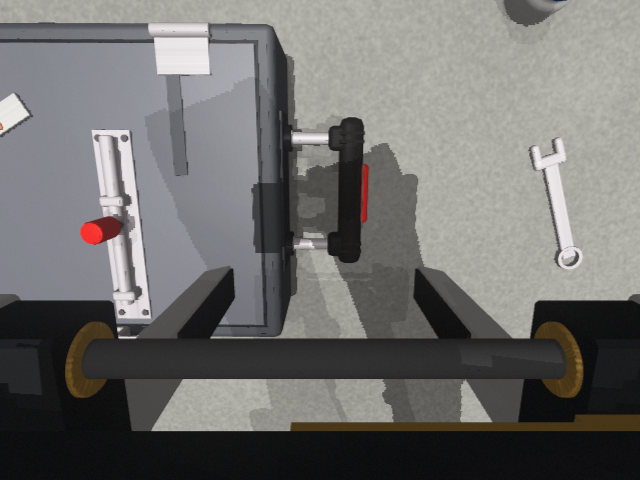

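The wrist view shows bar plus button 29.5 mm deep, bar top at about 90 and the end rim at -211. All three match the given sizes. It puts the bar centre at about (580.6, 106), and the knob centre agrees across all views at about (540.5, 325). Next I move above the knob.

>>> {"method": "arm_command", "body": {"steps": [[-0.1,-0.14,-0.08,-0.07,1,0,0.7],[0,0,0,-0.07,1,0,0.7],[0,0,0,-0.07,1,0,0.7],[0,0,0,-0.07,1,0,0.7],[0,0,0,-0.07,1,0,0.7],[0,0,0,-0.07,1,0,0.7],[0,0,0,-0.07,0.9,0,0.7],[0,0,0,-0.07,0.5,0,0.7],[0,0,0,0,0,0,0.7]]}}

```text
clock: 3.45
ee_pos: [541.9, 309.5, 286.0]
tcp_rot: [[0.998, 0.057, -0.002], [0.057, -0.998, -0.007], [-0.002, 0.007, -1.0]]
wrist_force: [-0.2, 0.1, -0.3]
grip_width: 0.703
```

>>> {"method": "arm_command", "body": {"steps": [[0.1,0,0.18,-0.06,0.6,0,0.7],[0,0,0,0,0,-1,0.7],[0,0,0,0,0,-1,0.7],[0,0,0,0,0,-1,0.7],[0,0,0,0,0,-0.8,0.7],[0,0,0,0,0,0,0.7]]}}

```text
clock: 3.95
ee_pos: [543.2, 321.4, 189.1]
tcp_rot: [[0.998, 0.067, 0.002], [0.067, -0.998, 0.001], [0.002, -0.001, -1.0]]
wrist_force: [0.2, 0.4, 0.3]
grip_width: 0.701
```

>>> {"method": "arm_command", "body": {"steps": [[0,0,0,-0.1,0.14,-0.5,0.7],[0,0,0,0,0,-0.6,0.7],[0,0,0,0,0,-0.4,0.7],[0,0,0,0,0,0,0.7]]}}

```text
clock: 4.28
ee_pos: [543.0, 322.7, 152.9]
tcp_rot: [[0.998, 0.064, 0.004], [0.064, -0.998, 0.002], [0.004, -0.001, -1.0]]
wrist_force: [-0.3, 0.1, 0.2]
grip_width: 0.697
```

Run:
```python
from h import *
c=snap('wrist','wrist2'); w=cloud(c); s=monitor.observe(); print(s['ee_pos'],s['wrist_force'])
hsv=cv2.cvtColor(c['color'],cv2.COLOR_BGR2HSV)
red=((hsv[...,0]<8)|(hsv[...,0]>172))&(hsv[...,1]>150)&(hsv[...,2]>70)
k=red&(w[...,2]>134);print(k.sum(),w[k].min(0),w[k].max(0)); t=k&(w[...,2]>164); print(w[t].mean(0),w[t].min(0),w[t].max(0))
```

```text
[543.42390249 322.81390929 153.92802676] [-0.41527632 -0.65635684  0.50089625]
1763 [530.74817131 313.62412032 139.68365496] [550.06497282 333.01654554 168.49677512]
[540.82133162 323.52211179 166.41247185] [530.74817131 314.00000286 164.00795499] [549.93122954 333.01654554 168.49677512]
```

View pics/wrist2.png

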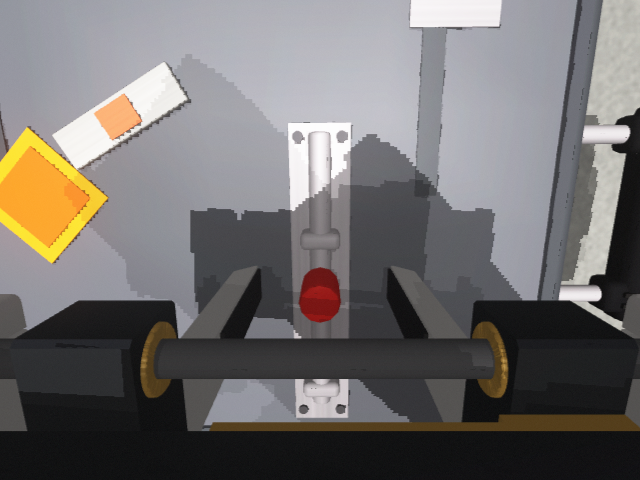

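The knob sits at (320,295), centred between the fingers. I lower slightly and close.

>>> {"method": "arm_command", "body": {"steps": [[0,0,0.06,-0.1,0.03,-0.15,0.7],[0,0,0,0,0,0,0.0],[0,0,0,0,0,0,0.0],[0,0,0,0,0,0,0.0],[0,0,0,0,0,0,0.0],[0,0,0,0,0,0,0.0]], "newtons": 25}}

```text
clock: 4.83
ee_pos: [542.7, 324.3, 154.5]
tcp_rot: [[0.998, 0.068, 0.009], [0.068, -0.998, 0.005], [0.01, -0.004, -1.0]]
wrist_force: [-0.8, 0.5, 0.4]
grip_width: 0.38
```

>>> {"method": "arm_command", "body": {"steps": [[0,0,0,0,0,-0.1,0.0],[0,0,0,0,0,-0.1,0.0],[0,0,0,0,0,0,0.0],[0,0,0,0,0,0,0.0]]}}

```text
clock: 5.17
ee_pos: [543.0, 324.8, 149.6]
tcp_rot: [[0.998, 0.068, 0.011], [0.068, -0.998, 0.006], [0.011, -0.005, -1.0]]
wrist_force: [-0.4, -1.5, 5.5]
grip_width: 0.211
```

>>> {"method": "arm_command", "body": {"steps": [[0,0,0,-0.4,-0.03,0,0.0],[0,0,0,-0.4,-0.03,0,0.0],[0,0,0,-0.4,-0.03,0,0.0],[0,0,0,-0.4,-0.03,0,0.0],[0,0,0,-0.2,0,0,0.0]]}}

```text
clock: 5.58
ee_pos: [496.8, 321.6, 149.7]
tcp_rot: [[0.998, 0.067, 0.013], [0.067, -0.998, 0.007], [0.013, -0.006, -1.0]]
wrist_force: [3.6, -1.1, -1.5]
grip_width: 0.21
```

>>> {"method": "arm_command", "body": {"steps": [[0,0,0,-0.25,-0.02,0,0.0],[0,0,0,-0.25,-0.02,0,0.0],[0,0,0,-0.25,-0.02,0,0.0]]}}

```text
clock: 5.83
ee_pos: [483.3, 320.6, 150.9]
tcp_rot: [[0.998, 0.065, 0.026], [0.065, -0.998, 0.012], [0.026, -0.01, -1.0]]
wrist_force: [22.2, 6.9, -16.9]
grip_width: 0.207
```

>>> {"method": "arm_command", "body": {"steps": [[0,0,0,0,0,0,0.0],[0,0,0,0,0,0,0.0]]}}

```text
clock: 6.0
ee_pos: [482.5, 320.5, 151.0]
tcp_rot: [[0.998, 0.065, 0.027], [0.065, -0.998, 0.012], [0.027, -0.011, -1.0]]
wrist_force: [6.1, 2.7, -4.2]
grip_width: 0.206
```

Run:
```python
from h import *
c=snap('wrist','wrist3'); w=cloud(c); s=monitor.observe(); print(s['ee_pos'],s['wrist_force'])
hsv=cv2.cvtColor(c['color'],cv2.COLOR_BGR2HSV)
red=((hsv[...,0]<8)|(hsv[...,0]>172))&(hsv[...,1]>150)&(hsv[...,2]>70)
k=red&(w[...,2]>134);print(k.sum(),w[k].min(0),w[k].max(0)); t=k&(w[...,2]>164); print(w[t].mean(0),w[t].min(0),w[t].max(0))
```

```text
[482.51372727 320.51046044 150.9247441 ] [ 2.98668412  2.42460518 -2.39062018]
1725 [481.12147432 310.27175646 139.40525151] [500.26308144 329.43366933 168.43242919]
[490.95740308 320.0228768  166.4247868 ] [481.12147432 310.50289687 164.03387746] [499.96315648 329.43366933 168.43242919]
```

View pics/wrist3.png

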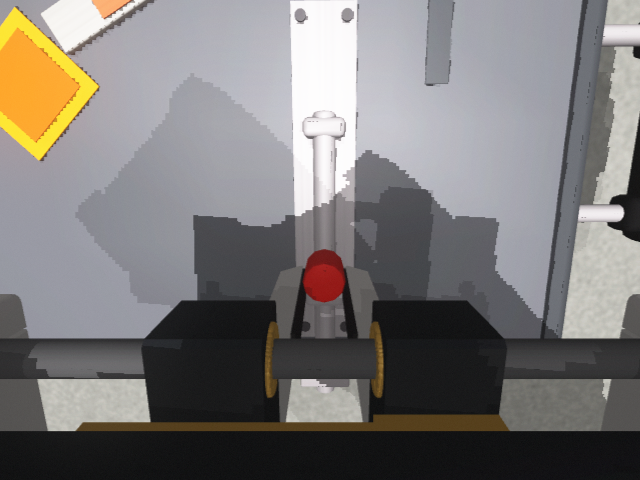

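The knob has travelled 50 mm, from x = 540.8 to 491.0, and the force rose to 22 N at the stop before the pads slipped. The bolt is home. I open, rise, then head for the grip, correcting the tilt on the way.

>>> {"method": "arm_command", "body": {"steps": [[0,0,0,0,0,0,0.65],[0,0,0,0,0,0,0.65],[0,0,0,0,0,0,0.65],[0,0,0,0,0,0,0.65],[-0.17,0.38,0.05,0,0,1,0.65],[0,0,0,0,0,1,0.65],[0,0,0,0,0,1,0.65],[0,0,0,0,0,1,0.65],[0,0,0,0,0,0,0.65]]}}

```text
clock: 6.8
ee_pos: [478.6, 318.8, 253.0]
tcp_rot: [[0.997, 0.07, -0.009], [0.07, -0.998, -0.005], [-0.01, 0.004, -1.0]]
wrist_force: [0.1, 1.7, 0.3]
grip_width: 0.649
```

>>> {"method": "arm_command", "body": {"steps": [[0.07,-0.13,0,0.5,-1,0,0.65],[0,0,0,0.5,-1,0,0.65],[0,0,0,0.5,-1,0,0.65],[0,0,0,0.5,-1,0,0.65],[0,0,0,0.5,-1,0,0.65],[0,0,0,0.5,-1,0,0.65],[0,0,0,0.5,-1,0,0.65],[0,0,0,0.4,-0.5,0,0.65],[0,0,0,0.2,0,0,0.65],[0,0,0,0,0,0,0.65]]}}

```text
clock: 7.63
ee_pos: [582.2, 123.4, 253.2]
tcp_rot: [[0.997, 0.074, 0.0], [0.074, -0.997, 0.002], [0.001, -0.001, -1.0]]
wrist_force: [0.2, -0.5, 0.7]
grip_width: 0.649
```

>>> {"method": "arm_command", "body": {"steps": [[0,0,-0.05,-0.06,-0.7,0,0.65],[0,0,0,0,0,-1,0.65],[0,0,0,0,0,-1,0.65],[0,0,0,0,0,-1,0.65],[0,0,0,0,0,-1,0.65],[0,0,0,0,0,-1,0.65],[0,0,0,0,0,0,0.65]]}}

```text
clock: 8.22
ee_pos: [577.5, 114.5, 124.6]
tcp_rot: [[0.997, 0.078, 0.003], [0.078, -0.997, 0.005], [0.003, -0.005, -1.0]]
wrist_force: [-0.5, 0.0, -0.2]
grip_width: 0.65
```

Run:
```python
from h import *
c=snap('wrist','wrist4'); w=cloud(c); s=monitor.observe(); print(s['ee_pos'],s['wrist_force'])
a=np.radians(4);R=np.array([[np.cos(a),-np.sin(a)],[np.sin(a),np.cos(a)]])
L=(w[...,:2]-[560,386.2])@R; z=w[...,2]; print('TCP loc',(s['ee_pos'][:2]-[560,386.2])@R)
b=(z>80)&(z<95)&(abs(L[...,1]+284)<20)&(abs(L[...,0])<20)
print(b.sum(),L[b].min(0),L[b].max(0),np.median(z[b]))
e=(z>60)&(z<112)&(abs(L[...,0])<25)&(L[...,1]>-235)&(L[...,1]<-200); print(e.sum(), e.any() and L[e].min(0))
```

```text
[578.41133164 115.07259702 126.92459192] [ 0.02132954 -0.0559491   0.69322554]
TCP loc [  -0.54640901 -271.75125982]
3133 [ -19.96182178 -299.06741922] [  19.99984628 -269.44407533] 89.90235400603527
2337 [ -20.82504203 -214.64808159]
```

View pics/wrist4.png

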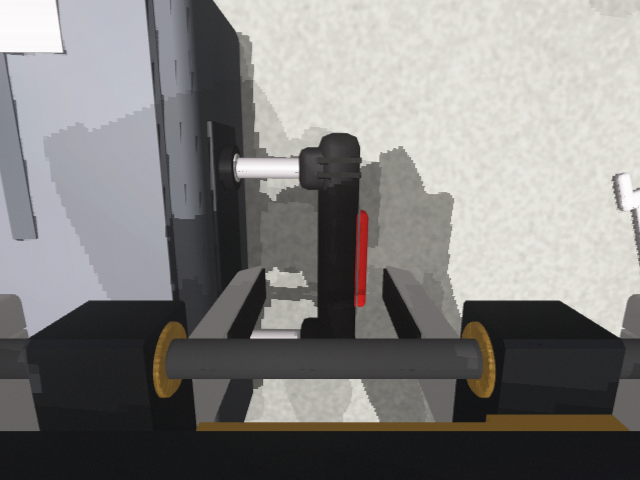

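The bar and red button (at about (360,258)) lie between the fingers, and the tool needs 10.7 mm more towards -y. I correct that, then go down.

>>> {"method": "arm_command", "body": {"steps": [[0,0,-0.12,0.08,-0.44,0,0.65],[0,0,0,0,0,0,0.65],[0,0,0,0,0,0,0.65]]}}

```text
clock: 8.52
ee_pos: [581.5, 105.5, 130.6]
tcp_rot: [[0.997, 0.072, 0.007], [0.072, -0.997, 0.007], [0.008, -0.007, -1.0]]
wrist_force: [0.8, -0.1, 0.9]
grip_width: 0.651
```

>>> {"method": "arm_command", "body": {"steps": [[-0.1,0.1,0,-0.04,-0.04,-0.8,0.65],[0,0,0,0,0,-0.8,0.65],[0,0,0,0,0,-0.8,0.65],[0,0,0,0,0,0,0.65],[0,0,0,0,0,0,0.65]]}}

```text
clock: 8.93
ee_pos: [585.7, 104.7, 77.3]
tcp_rot: [[0.998, 0.069, 0.013], [0.069, -0.998, 0.002], [0.013, -0.001, -1.0]]
wrist_force: [-0.1, 0.8, 0.2]
grip_width: 0.65
```

>>> {"method": "arm_command", "body": {"steps": [[0,0.2,0,-0.2,0,-0.35,0.65],[0,0,0,0,0,-0.1,0.65],[0,0,0,0,0,0,0.65]]}}

```text
clock: 9.18
ee_pos: [582.1, 105.0, 69.0]
tcp_rot: [[0.998, 0.069, 0.002], [0.069, -0.998, 0.003], [0.002, -0.003, -1.0]]
wrist_force: [0.0, 0.1, 1.3]
grip_width: 0.65
```

>>> {"method": "arm_command", "body": {"steps": [[0,0,0,0,0,-0.05,0.0],[0,0,0,0,0,0,0.0],[0,0,0,0,0,0,0.0],[0,0,0,0,0,0,0.0],[0,0,0,0,0,0,0.0],[0,0,0,0,0,0,0.0],[0,0,0,0,0,0,0.0],[0,0,0,0,0,0,0.0]], "newtons": 35}}

```text
clock: 9.85
ee_pos: [583.1, 105.1, 69.6]
tcp_rot: [[0.998, 0.069, 0.004], [0.069, -0.998, 0.003], [0.005, -0.003, -1.0]]
wrist_force: [-0.1, -0.8, -1.0]
grip_width: 0.259
```

The opening is 24.3 mm, so the button is fully in (25 mm expected). Now I pull, slowly at first.

>>> {"method": "arm_command", "body": {"steps": [[0,0,0,0,0,0,0.0],[0,0,0,0.01,-0.2,0,0.0],[0,0,0,0.01,-0.2,0,0.0],[0,0,0,0.01,-0.3,0,0.0],[0,0,0,0.01,-0.3,0,0.0]]}}

```text
clock: 10.27
ee_pos: [584.7, 82.3, 69.6]
tcp_rot: [[0.997, 0.072, 0.006], [0.072, -0.997, 0.007], [0.007, -0.006, -1.0]]
wrist_force: [3.3, 4.8, -5.2]
grip_width: 0.259
```

>>> {"method": "arm_command", "body": {"steps": [[0,0,0,0.02,-0.4,0,0.0],[0,0,0,0.03,-0.4,0,0.0],[0,0,0,0.03,-0.4,0,0.0],[0,0,0,0.03,-0.4,0,0.0],[0,0,0,0.03,-0.4,0,0.0],[0,0,0,0.03,-0.4,0,0.0],[0,0,0,0.03,-0.4,0,0.0],[0,0,0,0.03,-0.4,0,0.0]]}}

```text
clock: 10.93
ee_pos: [590.8, -3.3, 69.6]
tcp_rot: [[0.997, 0.074, 0.006], [0.073, -0.997, 0.009], [0.007, -0.009, -1.0]]
wrist_force: [1.2, 4.7, -2.6]
grip_width: 0.262
```

>>> {"method": "arm_command", "body": {"steps": [[0,0,0,0.03,-0.4,0,0.0],[0,0,0,0.03,-0.4,0,0.0],[0,0,0,0.03,-0.4,0,0.0],[0,0,0,0.03,-0.4,0,0.0],[0,0,0,0.03,-0.4,0,0.0],[0,0,0,0.03,-0.4,0,0.0],[0,0,0,0.03,-0.4,0,0.0]]}}

```text
clock: 11.52
ee_pos: [596.2, -81.2, 69.6]
tcp_rot: [[0.997, 0.073, 0.006], [0.073, -0.997, 0.009], [0.007, -0.009, -1.0]]
wrist_force: [1.4, 4.7, -1.8]
grip_width: 0.263
```

>>> {"method": "arm_command", "body": {"steps": [[0,0,0,0.02,-0.25,0,0.0],[0,0,0,0.01,-0.2,0,0.0],[0,0,0,0.01,-0.15,0,0.0],[0,0,0,0.01,-0.15,0,0.0],[0,0,0,0,0,0,0.0]]}}

```text
clock: 11.93
ee_pos: [597.0, -92.4, 69.5]
tcp_rot: [[0.997, 0.079, 0.004], [0.079, -0.997, 0.021], [0.005, -0.021, -1.0]]
wrist_force: [2.0, -4.5, -1.1]
grip_width: 0.261
```

>>> {"method": "arm_command", "body": {"steps": [[0,0,0,0,-0.12,0,0.0],[0,0,0,0,-0.12,0,0.0],[0,0,0,0,0,0,0.0],[0,0,0,0,0,0,0.0],[0,0,0,0,0,0,0.0]]}}

```text
clock: 12.35
ee_pos: [597.1, -92.7, 69.5]
tcp_rot: [[0.996, 0.084, 0.003], [0.084, -0.996, 0.027], [0.005, -0.027, -1.0]]
wrist_force: [0.7, 6.6, -0.8]
grip_width: 0.259
```

Run:
```python
from h import *
a=np.radians(4);R=np.array([[np.cos(a),-np.sin(a)],[np.sin(a),np.cos(a)]])
for n in ['scene','side','wrist']:
    c=snap(n,n+'5'); w=cloud(c); L=(w[...,:2]-[560,386.2])@R; z=w[...,2]
    for x0 in (-66,66):   # bar ends, clear of the fingers
        b=(z>83)&(z<97)&(abs(L[...,0]-x0)<5)&(L[...,1]<-440)&(L[...,1]>-520)
        if b.sum()>3: print(n,x0,b.sum(),L[b][:,1].min().round(1),L[b][:,1].max().round(1))
    if n!='wrist':
        c0=dict(np.load(f'pics/{n}0.npz')); w0=cloud(c0); L0=(w0[...,:2]-[560,386.2])@R
        for x0 in (-66,66):
            b=(w0[...,2]>83)&(w0[...,2]<97)&(abs(L0[...,0]-x0)<5)&(L0[...,1]<-240)&(L0[...,1]>-320); print(' start',x0,b.sum(),L0[b][:,1].min().round(1),L0[b][:,1].max().round(1))
    hsv=cv2.cvtColor(c['color'],cv2.COLOR_BGR2HSV)
    k=((hsv[...,0]<8)|(hsv[...,0]>172))&(hsv[...,1]>150)&(hsv[...,2]>70)&(z>134)&(z<172)&(abs(L[...,0]+50)<60)&(abs(L[...,1]+60)<40)
    if k.sum(): print(' knob',n,w[k].mean(0).round(1),w[k].min(0).round(1),w[k].max(0).round(1))
s=monitor.observe();print(s['ee_pos'],s['wrist_force'],s['grip_width'],s['clock'])
```

```text
scene 66 43 -491.2 -457.3
 start -66 23 -290.8 -257.7
 start 66 49 -290.8 -256.6
 knob scene [492.9 319.5 161.9] [479.5 312.6 143.6] [500.6 328.9 171.5]
side -66 31 -486.8 -453.7
side 66 34 -490.1 -457.0
 start -66 46 -290.9 -255.5
 start 66 49 -289.1 -256.0
 knob side [490.  326.7 157.7] [481.6 314.9 137.4] [498.4 332.5 169.4]
wrist 66 1782 -493.0 -458.4
[597.10806474 -92.63808928  69.4607848 ] [ 0.71067116  5.72390683 -0.45958508] 0.2626359864780051 12.5
```

View pics/scene5.png

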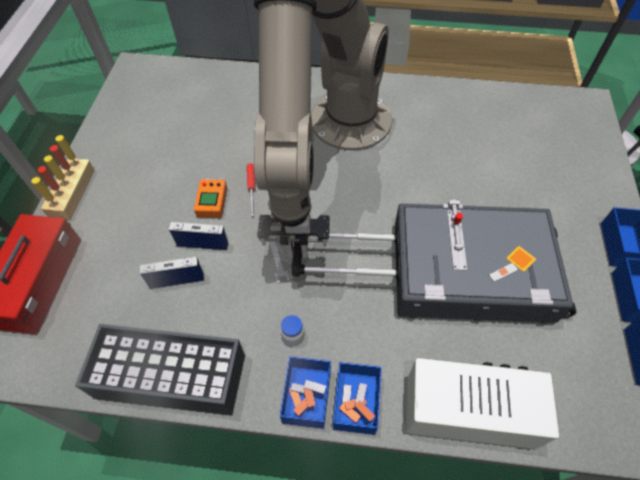

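The handle is drawn out about 200 mm: the bar shifted 200.4 mm at +66 in the scene view. It is against its hard stop, because the last commands moved the tool no further. The bolt knob is still at x ≈ 491, and nothing else has visibly moved. Handing in.

```bash
python3 -c "
from h import *
print(manip.hand_in()); s=monitor.observe(); print(s['clock'],s['ee_pos'],s['wrist_force'],s['grip_width'])"
```

```text
the job is handed in; nothing more can be done
None
the job is handed in; nothing more can be done
```

The bolt is home and the handle is drawn out to its second stop, still gripped there. I handed the job in at about 12.5 s on the robot's clock, and no verdict was reported.

- **Bolt:** I gripped the red knob and slid it 50 mm towards the front rim with the handle still pushed in. The force rose to 22 N at the end stop. In the last pictures the knob was still home, at x ≈ 491.
- **Button:** I closed on the middle of the grip at 35 N. The opening read 24.3 mm, against 25 mm expected with the button fully in.
- **Handle:** I drew it past the first stop to the second. The tool then moved only 0.3 mm under another 6 mm of commanded pull.
- **Last checks:** The camera views mostly put the bar's travel at 200–201 mm. The side view's reading at the bar end nearest the robot was about 196–198 mm; the hand probably hides part of the bar there. The opening at the end was 0.26, about 24.5 mm.
- **Everything else:** In the last scene picture I saw no bystander moved. I judged that by eye and did not measure each one. The fingertips passed over the spanner about 40 mm above it.

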